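# Set the atomiser's dose collar

### The arm

A 6-joint arm with a two-finger parallel gripper is mounted at the origin on the work surface. World frame = base frame: x ahead of the robot, y to its left, z up, the work surface at z = 0. Lengths are in m, angles in rad, forces in N, time in s.
With the tool pointing down it reaches from about 0.35 to 0.85 m from the base axis. Payload 8.1 kg.
Tool frame: the origin (TCP) lies on the centre line of the jaws, within the pads' length; the fingertips stand 22 mm ahead of it and the grasp point (between the pads) lies 3 mm ahead of it; z points along the fingers, y is the line along which they close (so a half turn about z gives the same grasp; the last joint's range is limited). The gripper opens to 93 mm and grips with 3 to 60 N. Pads are 15 mm wide; open, the fingers measure 128 mm over their backs; the gripper's body (75 mm by 188 mm) begins 65 mm behind the grasp point.
Start: joints at [1.257, 0.13, 1.488, -0, 1.523, -0.085], TCP at [0.136, 0.584, 0.241] pointing down, gripper open.
Joint ranges: [-2.96, 2.96], [-0.89, 2.26], [0.02, 2.5], [-1.34, 4.48], [0, 2.73], [-2.66, 2.66]. Speed limits (rad/s): [2.39, 2.39, 2.79, 3.14, 3.14, 3.14].

### API

Orientations are given as a rotation vector (axis times angle).
In Python, from bench import read_state, optics, manip gives the robot as it stands. The module is installed in compiled form; this text tells all that it offers.
- The arm moves only by the tool drive_tool, never from a script. Its argument "plan" is a list of rows, each a list of 6 numbers: the shift along the tool's x, y, z as a fraction of full scale, then the turn, a rotation vector about the tool's x, y, z as a fraction of full scale. A call has exactly 10 rows; each row shifts and turns the commanded pose from where the row before left it, along the tool's axes as they then stand; what a row does not reach is not made up. Full scale, the value 1, is 100 mm for a shift and 90 degrees for a turn. A row lasts 1/12 s, in which the tool goes at most 41.7 mm and 7.16 degrees, less where a joint would pass 70% of its speed; a pose out of reach is approached as far as the arm can. A call with a number of a shift or a turn outside -1 to 1 is refused whole. A call with a gripper value outside its range is refused whole. "fingers" is the opening, from 0 (shut) to 1 (fully open), set as the call begins (left out, the last holds). The fingers move at their own pace and stop on an object; "squeeze" is the grip in N (left out, the last holds). Time passes only in rows, so rows that do not move let the fingers close, or fill a call up. It gives the time, the measured TCP pose, the force, the opening and the grip force at its end, in the units of the state.
- read_state(): the state, without advancing time (a new reading comes with each control period).
- optics.grab_frame(name): name is "scene" or "top" or "wrist"; returns (picture, depth): 480x640x3 uint8, blue, green, red; 480x640 float32, m along the optical axis (not along the pixel's ray), 0 where there is no reading.
- optics.camera_model(name): a dict with "fx", "fy", "cx", "cy" (pixels), "R" (3x3) and "t" (3): a world point X has camera coordinates R X + t; the wrist camera has in their place "T_tool_cam" (4x4, takes a point from camera to tool coordinates, whose origin is the TCP and whose axes are the flange's). Camera axes: x right, y down, z forward; pixel columns grow to the right and rows downward; lengths in m; the calibration is good to about 2 mm. A picture is of the moment at which its call begins: read the wrist's pose just before it. camera_model takes no time and is no camera call.
- manip.close_job(): hands the job in; it is judged then, once.
The state is a dict: "t": time; "q": joint angles; "qd": joint speeds; "tau": joint torques, N m; "eef_pos": TCP position; "tcp_rot": TCP orientation; "wrist_force": force on the tool from outside, world axes, zero at the start; "ft_torque": the same for the moment, N m; "opening": opening from 0.0 (shut) to 1.0 (fully open); "finger_force": force on a finger pad.
Only numpy, scipy, OpenCV 4.12 (cv2) and the standard library are available. Lean on these libraries where they do the work, as an engineer would, in place of code of your own. Each camera call takes 0.05 s, during which the arm holds its last target. There are 200 camera calls.

### The job

On the perfume atomiser that leans in its stand, turn the black dose collar clockwise until it comes up against its stop, then back it off three clicks (one click is 20 degrees). Let go of the collar, test the pump by pressing its cap fully down and letting it rise, and leave everything else where it stands.

Things in the scene. Friction and masses are not known exactly. Their poses are not given: they have to be found in the camera images.
- stand: Fixed weighted steel stand holding the atomiser: a dark disc 116 mm across and 14 mm thick (its centre 20 mm along +x of the origin) with two thin posts and a heel block. Origin at table level; the bottle leans towards the stand's -x side.
- bottle: The atomiser's amber glass bottle, fixed in the stand, leaning 0.5 rad (29 deg) from vertical. Origin at the centre of its underside; +z is its long axis, pointing up out of the neck; its +x is the uphill side (away from the lean). Body 60 mm across up to z 76 mm, then a shoulder to a neck 30 mm across at z 89 mm; collar from z 107 to 131 mm; steel pump stem 12 mm across above it; pump cap from z 139 to 159 mm.
- collar_mid (a point): Centre of the black ribbed dose collar, on the bottle's axis (z 119 mm of the bottle): a ring 40 mm across and 24 mm tall that turns about the bottle's z. Grip it across its diameter, with the fingers along the bottle's axis.
- stop_mark (a point): The longest of six small steel marks on the bottle's shoulder below the collar, 20 deg apart: this one, uphill (the bottle's +x side), is the stop; the next ones anticlockwise are one to five clicks off. The point is the mark's middle, 23.5 mm from the axis.
- collar_lug (a point): Top of the small aluminium lug (9 x 4 mm, 5 mm high) on the collar's top face, 14.8 mm from the axis; it turns with the collar. At the stop it points along the bottle's +x (uphill), at three clicks 60 deg anticlockwise of that, over the fourth mark.
- collar (a joint): Angle of the collar in rad: 0 at its stop (collar bottomed), growing as it is turned anticlockwise seen from above the cap (about the bottle's +z); range 0 to 1.75. One click is 20 deg (0.349 rad), so three clicks off the stop is 1.047. The collar turns smoothly against even friction (about 0.03 N m), stays where it is left, and the clicks cannot be felt: judge them by the angle. Past the stop the fingers slip round it.
- pump_top (a point): Centre of the top of the brass pump cap, 20 mm across and 20 mm tall, above the collar on the bottle's axis (z 159 mm of the bottle when up); it is pressed along the bottle's -z.
- pump (a joint): Travel of the pump cap in m: 0 up, 0.006 fully down; sprung, 2.4 N to start and 4.8 N fully down; it rises by itself.
- ring_dish: Jade-green ceramic ring dish, 90 mm across, 28 mm tall, beside the stand; bystander. Origin under its centre.
- balm_tin: Flat round aluminium tin, 50 mm across, 22 mm tall, in front of the stand; bystander. Origin under its centre.
- flacon: Square clear glass scent bottle with a ball stopper, 45 x 45 mm, 92 mm tall, upright beside the stand; bystander. Origin under its centre.
- cufflink_box: Wooden cufflink box with a brass swivel latch, 92 x 132 mm, 57 mm tall; bystander. Origin under its centre.
- shoe_horn: Matte grey plastic shoe horn lying flat, 185 mm long; bystander. Origin under its middle.
- mirror: Small round steel mirror upright on a foot, 167 mm tall; bystander. Origin under its foot.
There are look-alikes about, which are no part of the job. What is shaped like the stand but green is not meant.

How it is judged:
On the way, in this order (a step that is already met when the one before it is completed fails the run):
1. the collar is turned up against its stop (within 0.07 rad) (value of joint collar below 0.07 rad), for 0.2 s.
2. the collar stands three clicks off its stop (1.047 rad, within 0.15) with the fingers off the atomiser (value of joint collar between 0.897 and 1.197 rad and contact force between the fingers and bottle below 0.1 N), for 0.3 s.
3. the pump cap is pressed down, at least 4.5 of its 6 mm (value of joint pump above 0.0045 m), for 0.05 s.
At the end, for the whole second after the job is handed in: The collar stands three clicks off its stop (1.047 rad, within 0.15), and the pump cap is up again (within 1 mm) (value of joint collar between 0.897 and 1.197 rad and value of joint pump below 0.001 m); the robot touches nothing.
It fails at once if a bystander is knocked or pushed more than 25 mm from its place (distance of any of ring_dish, balm_tin, flacon, cufflink_box, shoe_horn, mirror from where it was at the start of the episode above 0.025 m).
It also fails if it takes over 48 s, if anything falls off the work surface, if the arm or the gripper's body presses on something with over 40 N, if the wrist force passes 120 N, or if a joint passes its speed limit or range.

## Working session

There is one attempt and no reset: what is moved stays moved. The work goes in short steps, Python scripts to look and compute and a tool call to move; the robot and the scene stay as the last step left them, time stands still between calls to the robot, and variables do not carry over. Pictures are saved under pics/ and viewed, at most 10 in all, crops included, and the job is handed in when it is done.

Besides the shell and the picture viewer there is one more tool, called after "Request:" as name([rows], argument=value, ...), one row to a line, values as JSON. drive_tool: Moves the arm, as the interface text tells. Shift numbers are shares of 100 mm and turn numbers shares of 90 degrees, none past 1 either way. Its arguments: {"type":"object","properties":{"plan":{"type":"array"},"fingers":{"type":"number"},"squeeze":{"type":"number"}},"required":["plan"]}

```bash
mkdir -p pics
python3 - <<'E'
from bench import read_state, optics
import cv2, numpy as np
s=read_state();print(s)
ims=[]
for n in("scene","top"):
    p,d=optics.grab_frame(n);cv2.imwrite(f"pics/{n}0.png",p);np.save(f"{n}0.npy",d);print(n,optics.camera_model(n))
print(optics.camera_model("wrist"))
E
```

```text
{'t': 0.0, 'q': array([ 1.25660857e+00,  1.31132230e-01,  1.48928919e+00,  3.36627075e-06,
        1.52298782e+00, -8.53870199e-02]), 'qd': array([-0.00134067,  0.00071389,  0.00178209, -0.00179289,  0.00095964,
        0.00099726]), 'tau': array([ 5.39693774e-04, -5.59846115e+01, -4.91763818e+01,  7.68406922e-02,
        3.57774447e-02, -1.02447593e-04]), 'eef_pos': array([0.13589097, 0.58386489, 0.23959925]), 'tcp_rot': array([-3.58574512e-01, -3.12069465e+00,  2.79536368e-03]), 'wrist_force': array([ 0.5875832 ,  0.06539834, -0.79017399]), 'ft_torque': array([0.01099876, 0.02653555, 0.00161916]), 'finger_force': 0.0, 'opening': 0.999574904457741}
scene {'fx': 521.0672528521891, 'fy': 521.0672528521891, 'cx': 315.32087381171436, 'cy': 241.3017958647336, 'R': array([[ 0.79466746,  0.60674781, -0.01899256],
       [ 0.3450097 , -0.4771651 , -0.80825848],
       [-0.49947166,  0.6357441 , -0.58852146]]), 't': array([-0.47941746, -0.10111654,  1.5033677 ])}
top {'fx': 600.452540413973, 'fy': 600.452540413973, 'cx': 315.27310065929527, 'cy': 232.12092556237565, 'R': array([[ 0.0102638 , -0.99991878,  0.00755505],
       [-0.98490843, -0.01141459, -0.17269944],
       [ 0.17277166, -0.00566848, -0.98494559]]), 't': array([0.00932387, 0.6183725 , 1.31805829])}
{'fx': 373.32068911606177, 'fy': 373.32068911606177, 'cx': 317.3587979208843, 'cy': 241.75005832815893, 'T_tool_cam': array([[-1.20960180e-03, -9.63147834e-01, -2.68969861e-01,
         7.58139750e-02],
       [ 9.99998956e-01, -9.52293437e-04, -1.08711503e-03,
        -1.01850122e-03],
       [ 7.90914256e-04, -2.68970895e-01,  9.63147980e-01,
        -1.43177863e-01],
       [ 0.00000000e+00,  0.00000000e+00,  0.00000000e+00,
         1.00000000e+00]])}
```

View pics/scene0.png

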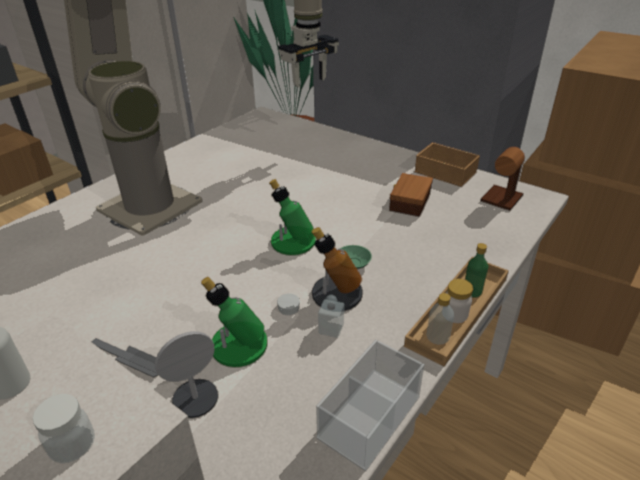

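View pics/top0.png

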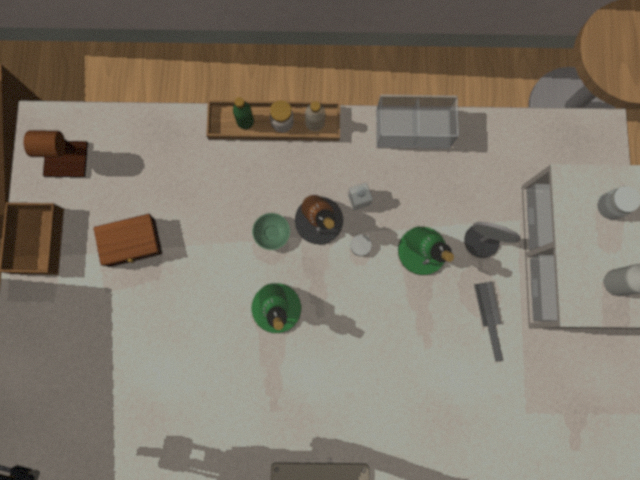

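The pictures show the amber bottle in its dark stand at scene (338,270) and top (320,218). Its brass cap is at scene (319,233) and top (327,224). The green-stand ones are look-alikes.

Run:
```python
import cv2, numpy as np
a=cv2.imread("pics/scene0.png")[215:315,295:380];b=cv2.imread("pics/top0.png")[180:255,280:365]
f=lambda i:cv2.resize(i,None,fx=4.6,fy=4.6,interpolation=cv2.INTER_CUBIC)
A,B=f(a),f(b);B=cv2.copyMakeBorder(B,0,A.shape[0]-B.shape[0],0,0,cv2.BORDER_CONSTANT)
cv2.imwrite("pics/c1.png",np.clip(np.hstack([A,B])*1.5,0,255).astype(np.uint8))
```

```text
(no output)
```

View pics/c1.png

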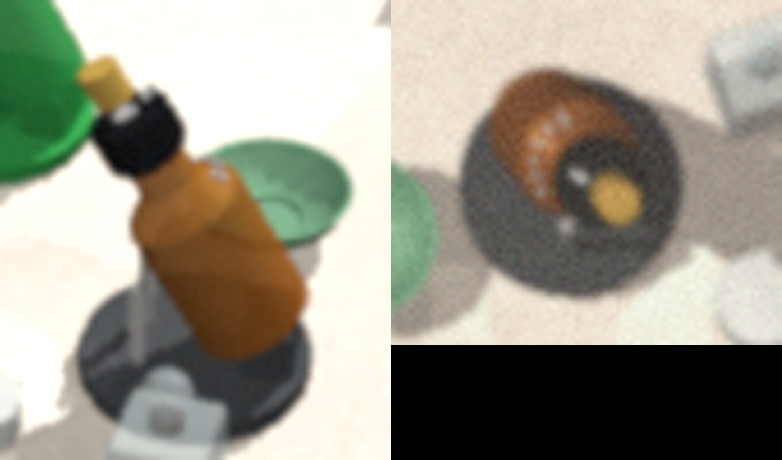

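The close-up shows the cap at top crop (616,198), the collar around it at about (597,182), the lug at (577,177) and the marks along the uphill shoulder. The disc's centre is at about (571,187).

```bash
cat > h.py <<'E'
import numpy as np, cv2
from scipy.spatial.transform import Rotation as Ro
from bench import optics, read_state
def P(n):
    c=optics.camera_model(n);K=np.array([[c['fx'],0,c['cx']],[0,c['fy'],c['cy']],[0,0,1]])
    return K@np.c_[c['R'],c['t']]
def tri(a,b):
    X=cv2.triangulatePoints(P('scene'),P('top'),np.float64(a),np.float64(b)).ravel();return X[:3]/X[3]
def plane(n,px,z):
    c=optics.camera_model(n);r=c['R'].T@[(px[0]-c['cx'])/c['fx'],(px[1]-c['cy'])/c['fy'],1];o=-c['R'].T@c['t']
    return o+r*(z-o[2])/r[2]
E
python3 - <<'E'
from h import *
def cent(n,x0,x1,y0,y1,lo,hi):
    im=cv2.imread(f'pics/{n}0.png')[y0:y1,x0:x1];m=cv2.inRange(cv2.cvtColor(im,cv2.COLOR_BGR2HSV),lo,hi)
    k,l,st,c=cv2.connectedComponentsWithStats(m);i=1+np.argmax(st[1:,4]);print(n,st[i],c[i]+[x0,y0]);return c[i]+[x0,y0]
cs=cent('scene',308,326,222,242,(14,110,90),(28,255,255));ct=cent('top',320,338,214,232,(14,110,60),(28,255,255))
cap=tri(cs,ct);print('cap',cap)
col=tri((325,243.7),(324.8,219.6));print('collar',col, (cap-col), np.linalg.norm(cap-col))
D=plane('top',(280+(571-391)/4.6,180+187/4.6),.014);print('disc',D)
for z in (.13,.155):print(plane('top',ct,z),plane('scene',cs,z))
ms=[(565,118),(548,128),(533,148),(530,170),(540,190)]
E
```

```text
scene [ 4  6 12 10 66] [317.8030303  232.15151515]
top [ 3  3 12 12 97] [328.42268041 222.71134021]
cap [ 0.61937735 -0.009829    0.16840654]
collar [ 0.63190352 -0.00259638  0.13944448] [-0.01252617 -0.00723262  0.02896206] 0.032373084679732426
disc [0.65279135 0.00702738 0.014     ]
[ 0.62584413 -0.01170146  0.13      ] [0.58682111 0.03471749 0.13      ]
[ 0.62104737 -0.01100428  0.155     ] [0.60865819 0.00655798 0.155     ]
```

```bash
cat >> h.py <<'E'
from scipy.linalg import logm, expm
C=np.array([.6325,-.003,.141]); YAW=np.deg2rad(27)
def bottle(yaw=None,lean=.5):
    w=YAW if yaw is None else yaw
    Z=np.array([-np.sin(lean)*np.cos(w),-np.sin(lean)*np.sin(w),np.cos(lean)]);Y=np.array([-np.sin(w),np.cos(w),0]);return np.c_[np.cross(Y,Z),Y,Z]
def tool(phi):  # tool x at angle phi (deg) about bottle z, tool z down the axis
    B=bottle();f=np.deg2rad(phi);x=B@[np.cos(f),np.sin(f),0];z=-B[:,2];return np.c_[x,np.cross(z,x),z]
def T(R,p):
    M=np.eye(4);M[:3,:3]=R;M[:3,3]=p;return M
def cur():
    s=read_state();return T(Ro.from_rotvec(s['tcp_rot']).as_matrix(),s['eef_pos'])
def plan(A,B,n):
    D=np.linalg.inv(A)@B;S=expm(np.real(logm(D))/n)
    print(n,'rows of',np.round(np.r_[S[:3,3]/.1,Ro.from_matrix(S[:3,:3]).as_rotvec()/(np.pi/2)],4).tolist())
    M=A
    for i in range(n):
        M=M@S
        if i%4==3: print(np.round(M[:3,3],3),end=' ')
    print()
def at(phi,h): # tcp h above collar_mid along axis
    return T(tool(phi),C+h*bottle()[:,2])
E
python3 - <<'E'
from h import *
A=cur()
plan(A,at(60,.14),20);plan(A,at(60,.14),30)
E
```

```text
20 rows of [-0.4084, -0.0243, -0.0456, -0.017, -0.0029, 0.0434]
[0.286 0.521 0.258] [0.414 0.419 0.274] [0.508 0.284 0.283] [0.562 0.129 0.281] [ 0.573 -0.033  0.264] 
30 rows of [-0.2725, -0.013, -0.0303, -0.0114, -0.002, 0.0289]
[0.238 0.547 0.252] [0.332 0.491 0.264] [0.414 0.419 0.274] [0.48  0.332 0.281] [0.53  0.234 0.284] [0.562 0.129 0.281] [0.574 0.021 0.271]
```

Request:
drive_tool([
  [-0.2725, -0.013, -0.0303, -0.0114, -0.002, 0.0289],
  [-0.2725, -0.013, -0.0303, -0.0114, -0.002, 0.0289],
  [-0.2725, -0.013, -0.0303, -0.0114, -0.002, 0.0289],
  [-0.2725, -0.013, -0.0303, -0.0114, -0.002, 0.0289],
  [-0.2725, -0.013, -0.0303, -0.0114, -0.002, 0.0289],
  [-0.2725, -0.013, -0.0303, -0.0114, -0.002, 0.0289],
  [-0.2725, -0.013, -0.0303, -0.0114, -0.002, 0.0289],
  [-0.2725, -0.013, -0.0303, -0.0114, -0.002, 0.0289],
  [-0.2725, -0.013, -0.0303, -0.0114, -0.002, 0.0289],
  [-0.2725, -0.013, -0.0303, -0.0114, -0.002, 0.0289],
])

```text
t: 0.93
eef_pos: [0.3755, 0.4561, 0.27]
tcp_rot: [1.036, 2.899, 0.267]
wrist_force: [0.7, 1.4, 0.7]
opening: 1.007
finger_force: 0.0
```

Request:
drive_tool([
  [-0.2725, -0.013, -0.0303, -0.0114, -0.002, 0.0289],
  [-0.2725, -0.013, -0.0303, -0.0114, -0.002, 0.0289],
  [-0.2725, -0.013, -0.0303, -0.0114, -0.002, 0.0289],
  [-0.2725, -0.013, -0.0303, -0.0114, -0.002, 0.0289],
  [-0.2725, -0.013, -0.0303, -0.0114, -0.002, 0.0289],
  [-0.2725, -0.013, -0.0303, -0.0114, -0.002, 0.0289],
  [-0.2725, -0.013, -0.0303, -0.0114, -0.002, 0.0289],
  [-0.2725, -0.013, -0.0303, -0.0114, -0.002, 0.0289],
  [-0.2725, -0.013, -0.0303, -0.0114, -0.002, 0.0289],
  [-0.2725, -0.013, -0.0303, -0.0114, -0.002, 0.0289],
])

```text
t: 1.77
eef_pos: [0.5309, 0.2335, 0.2843]
tcp_rot: [1.63, 2.518, 0.511]
wrist_force: [0.5, 0.1, -0.7]
opening: 0.996
finger_force: 0.0
```

Run:
```python
from h import *
plan(cur(),at(60,.14),10);print(read_state()['q'],cur())
```

```text
10 rows of [-0.2715, -0.0133, -0.0301, -0.0112, -0.002, 0.0288]
[0.562 0.129 0.281] [0.574 0.021 0.271] 
[ 0.22731168 -0.25306004  1.81628531  0.16773896  1.26825028 -0.21967112] [[-0.42268389  0.86778903  0.26130543  0.53091405]
 [ 0.9010336   0.37142033  0.22402096  0.23350243]
 [ 0.09734878  0.33013502 -0.93890046  0.28429728]
 [ 0.          0.          0.          1.        ]]
```

Request:
drive_tool([
  [-0.2715, -0.0133, -0.0301, -0.0112, -0.002, 0.0288],
  [-0.2715, -0.0133, -0.0301, -0.0112, -0.002, 0.0288],
  [-0.2715, -0.0133, -0.0301, -0.0112, -0.002, 0.0288],
  [-0.2715, -0.0133, -0.0301, -0.0112, -0.002, 0.0288],
  [-0.2715, -0.0133, -0.0301, -0.0112, -0.002, 0.0288],
  [-0.2715, -0.0133, -0.0301, -0.0112, -0.002, 0.0288],
  [-0.2715, -0.0133, -0.0301, -0.0112, -0.002, 0.0288],
  [-0.2715, -0.0133, -0.0301, -0.0112, -0.002, 0.0288],
  [-0.2715, -0.0133, -0.0301, -0.0112, -0.002, 0.0288],
  [-0.2715, -0.0133, -0.0301, -0.0112, -0.002, 0.0288],
])

```text
t: 2.6
eef_pos: [0.5728, -0.0334, 0.2639]
tcp_rot: [2.114, 2.007, 0.715]
wrist_force: [-0.1, -0.8, 0.2]
opening: 0.997
finger_force: 0.0
```

```bash
cat >> h.py <<'E'
def wcam():
    c=optics.camera_model('wrist');return c,cur()@c['T_tool_cam']
def wproj(X,M,c):
    p=(np.linalg.inv(M)@np.r_[X,1])[:3];return np.array([c['fx']*p[0]/p[2]+c['cx'],c['fy']*p[1]/p[2]+c['cy']])
def wray(px,M,c): # origin, direction
    return M[:3,3],M[:3,:3]@[(px[0]-c['cx'])/c['fx'],(px[1]-c['cy'])/c['fy'],1]
def wplane(px,z,M,c): # hit plane at bottle height z -> bottle coords
    B=bottle();o,r=wray(px,M,c);o=B.T@(o-C);r=B.T@r;return o+r*((z-.119)-o[2])/r[2]+[0,0,.119]
E
python3 - <<'E'
from h import *
c,M=wcam();p,d=optics.grab_frame('wrist');cv2.imwrite('pics/w1.png',p);np.savez('w1',d=d,M=M);print(read_state()['q'])
B=bottle()
print([wproj(C+B@[0,0,z-.119],M,c).round(1) for z in(.119,.131,.159)])
E
```

```text
[-0.38234805 -0.32107988  1.95065079  0.39666878  1.19506421 -0.41270143]
[array([319.3, 234.7]), array([319.4, 238.7]), array([319.5, 249.5])]
```

View pics/w1.png

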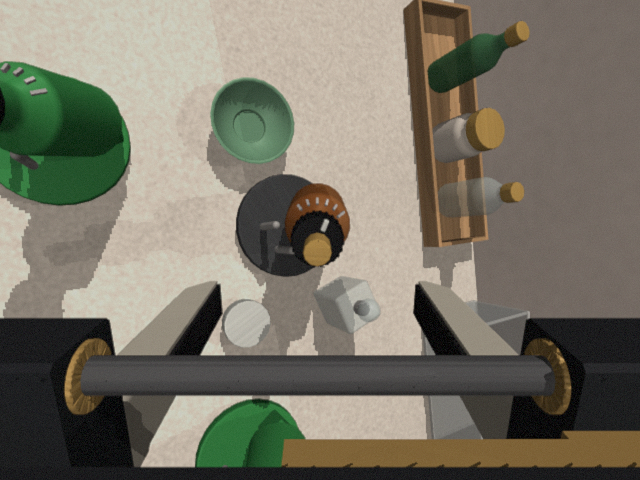

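The wrist view shows the collar at (318,238), the cap at (317,249), the lug at about (323,225) and the marks in an arc from (298,207) to (345,212). The cap's predicted pixel is within about 2 px. Next I'll zoom in.

Run:
```python
import cv2,numpy as np
p=cv2.imread('pics/w1.png')[180:275,275:360]
cv2.imwrite('pics/c2.png',np.clip(cv2.resize(p,None,fx=6,fy=6,interpolation=cv2.INTER_CUBIC)*1.4,0,255).astype(np.uint8))
```

```text
(no output)
```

View pics/c2.png

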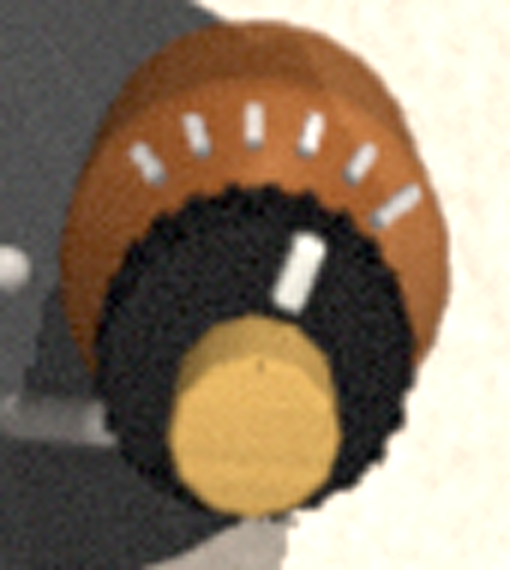

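Run:
```python
from h import *
c=optics.camera_model('wrist');M=np.load('w1.npz')['M']
f=lambda q:(275+q[0]/6,180+q[1]/6)
ms=[(397,205),(360,163),(312,134),(254,125),(197,134),(147,163)]
X=np.array([wplane(f(m),.083,M,c) for m in ms]);
A=np.c_[2*X[:,:2],np.ones(6)];s=np.linalg.lstsq(A,(X[:,:2]**2).sum(1),rcond=None)[0];print('marks centre mm',s[:2]*1e3,np.sqrt(s[2]+s[0]**2+s[1]**2)*1e3)
print('mark ang',np.degrees(np.arctan2(X[:,1]-s[1],X[:,0]-s[0])).round(1))
for n,q,z in(('cap',(254,430),.159),('collartop',(256,345),.131),('lug',(301,265),.135),('lug',(299,272),.134)):
    w=wplane(f(q),z,M,c);print(n,(w*1e3).round(1),np.degrees(np.arctan2(w[1]-s[1],w[0]-s[0])))
d=np.load('w1.npz')['d']; print(d[251,317], d[240,310])
for px in((317,251),(307,238),(330,238)):
    p=(M@np.r_[(px[0]-c['cx'])/c['fx']*d[px[1],px[0]],(px[1]-c['cy'])/c['fy']*d[px[1],px[0]],d[px[1],px[0]],1])[:3];print(bottle().T@(p-C)+[0,0,.119])
```

```text
marks centre mm [-3.03237152 -2.03403721] 24.152877206263266
mark ang [ 0.7 20.3 39.8 59.9 79.8 99.8]
cap [ -2.1  -0.6 159. ] 55.910890928910185
collartop [ -0.6   1.4 131. ] 55.450352004346854
lug [  9.8   8.4 135. ] 39.196004572710926
lug [  9.    7.5 134. ] 38.49629249219385
0.25736263 0.25567135
[-0.00236402 -0.00065464  0.15686224]
[-0.00572916  0.00793981  0.14381961]
[ 0.0070446  -0.00396615  0.12936106]
```

```bash
python3 - <<'E'
import re
s=open('h.py').read();s=s.replace("def T(R","C=C+bottle()@[-.002,-.001,-.0015]\ndef T(R",1);open('h.py','w').write(s)
E
python3 - <<'E'
from h import *
c=optics.camera_model('wrist');z=np.load('w1.npz');M,d=z['M'],z['d']
for px in((285,249),(290,250),(276,224),(270,230),(270,250)):
    p=(M@np.r_[(px[0]-c['cx'])/c['fx']*d[px[1],px[0]],(px[1]-c['cy'])/c['fy']*d[px[1],px[0]],d[px[1],px[0]],1])[:3];print(px,(1e3*(bottle().T@(p-C)+[0,0,.119])).round(),p.round(3))
print(C)
A=cur();plan(A,at(60,.045),10);plan(at(60,.045),at(60,0),10);plan(at(60,.045),at(60,-.001),10)
E
```

```text
(285, 249) [-46. -13.  41.] [ 0.635 -0.017  0.049]
(290, 250) [-40. -14.  50.] [ 0.637 -0.018  0.059]
(276, 224) [-38.  15.  51.] [0.625 0.009 0.06 ]
(270, 230) [-57.   7.   6.] [0.633 0.004 0.013]
(270, 250) [-67. -12.  13.] [ 0.63  -0.018  0.013]
[ 0.63203088 -0.00436135  0.13872478]
10 rows of [0.0022, -0.0004, 0.0961, 0.0, 0.0001, -0.0003]
[ 0.588 -0.028  0.229] [ 0.605 -0.019  0.195] 
10 rows of [-0.0, 0.0, 0.045, 0.0, 0.0, -0.0]
[ 0.62  -0.01   0.162] [ 0.628 -0.006  0.147] 
10 rows of [-0.0, -0.0, 0.046, 0.0, 0.0, -0.0]
[ 0.621 -0.01   0.162] [ 0.629 -0.006  0.146]
```

Request:
drive_tool([
  [0.0022, 0, 0.096, 0, 0, 0],
  [0.0022, 0, 0.096, 0, 0, 0],
  [0.0022, 0, 0.096, 0, 0, 0],
  [0.0022, 0, 0.096, 0, 0, 0],
  [0.0022, 0, 0.096, 0, 0, 0],
  [0.0022, 0, 0.096, 0, 0, 0],
  [0.0022, 0, 0.096, 0, 0, 0],
  [0.0022, 0, 0.096, 0, 0, 0],
  [0.0022, 0, 0.096, 0, 0, 0],
  [0.0022, 0, 0.096, 0, 0, 0],
], fingers=0.65, squeeze=10)

```text
t: 3.48
eef_pos: [0.6144, -0.0086, 0.1797]
tcp_rot: [2.112, 2.01, 0.714]
wrist_force: [0.8, 0.2, -0.7]
opening: 0.65
finger_force: 0.0
```

Request:
drive_tool([
  [0, 0, 0.043, 0, 0, 0],
  [0, 0, 0.043, 0, 0, 0],
  [0, 0, 0.043, 0, 0, 0],
  [0, 0, 0.043, 0, 0, 0],
  [0, 0, 0.043, 0, 0, 0],
  [0, 0, 0.043, 0, 0, 0],
  [0, 0, 0.043, 0, 0, 0],
  [0, 0, 0.043, 0, 0, 0],
  [0, 0, 0.043, 0, 0, 0],
  [0, 0, 0.043, 0, 0, 0],
])

```text
t: 4.32
eef_pos: [0.6325, 0.0006, 0.1425]
tcp_rot: [2.112, 2.01, 0.714]
wrist_force: [0.4, -0.4, 0.3]
opening: 0.651
finger_force: 0.0
```

Request:
drive_tool([
  [0, 0, 0, 0, 0, 0],
  [0, 0, 0, 0, 0, 0],
  [0, 0, 0, 0, 0, 0],
  [0, 0, 0, 0, 0, 0],
  [0, 0, 0, 0, 0, 0],
  [0, 0, 0, 0, 0, 0],
  [0, 0, 0, 0, 0, 0],
  [0, 0, 0, 0, 0, 0],
  [0, 0, 0, 0, 0, 0],
  [0, 0, 0, 0, 0, 0],
], fingers=0.3)

```text
t: 5.15
eef_pos: [0.6318, 0.0006, 0.1427]
tcp_rot: [2.112, 2.011, 0.714]
wrist_force: [-5.3, -0.2, 2.0]
opening: 0.427
finger_force: 10.0
```

The grip is fine (opening 39.7 mm), but the pose I planned from was still overshooting, so the tool sits about 5 mm off along its x. I'll release, back off and re-measure at rest.

Request:
drive_tool([
  [0, 0, 0, 0, 0, 0],
  [0, 0, 0, 0, 0, 0],
  [0, 0, -0.2, 0, 0, 0],
  [0, 0, -0.3, 0, 0, 0],
  [0, 0, -0.3, 0, 0, 0],
  [0, 0, -0.2, 0, 0, 0],
  [0, 0, 0, 0, 0, 0],
  [0, 0, 0, 0, 0, 0],
  [0, 0, 0, 0, 0, 0],
  [0, 0, 0, 0, 0, 0],
], fingers=0.65)

```text
t: 5.98
eef_pos: [0.5892, -0.021, 0.2288]
tcp_rot: [2.114, 2.011, 0.713]
wrist_force: [-0.4, -0.4, 0.0]
opening: 0.651
finger_force: 0.0
```

```bash
cat > look.py <<'E'
from h import *
import sys
c,M=wcam();p,d=optics.grab_frame('wrist');M2=cur();n=sys.argv[1];cv2.imwrite(f'pics/{n}.png',p);np.savez(n,d=d,M=M)
print('eef',cur()[:3,3].round(4),'rest check',(M2[:3,3]-(M@np.linalg.inv(c['T_tool_cam']))[:3,3]).round(4))
px=wproj(C+bottle()[:,2]*.03,M,c).astype(int);x0,y0=px-45
hsv=cv2.cvtColor(p,cv2.COLOR_BGR2HSV)[y0:y0+90,x0:x0+90];m=cv2.inRange(hsv,(12,90,60),(30,255,255))
k,l,st,ce=cv2.connectedComponentsWithStats(m);print(px)
for i in range(1,k):
    if st[i,4]>150:print('brass',st[i],ce[i]+[x0,y0])
# cap top face points by depth
v,u=np.mgrid[y0:y0+90,x0:x0+90];D=d[y0:y0+90,x0:x0+90]
W=np.stack([(u-c['cx'])/c['fx']*D,(v-c['cy'])/c['fy']*D,D],-1)@M[:3,:3].T+M[:3,3]
b=(W-C)@bottle()+[0,0,.119]
t=(m>0)&(b[...,2]>.150)
zt=np.percentile(b[...,2][t],60);t&=np.abs(b[...,2]-zt)<.003;q=b[t]
cc,r=cv2.minEnclosingCircle((q[:,:2]*1e3).astype(np.float32));print('cap top z',zt,'mean',q[:,:2].mean(0)*1e3,'circle',cc,r)
g=(hsv[...,2]<45)&(np.abs(b[...,2]-.131)<.006);k=b[g]; 
if len(k)>20:print('collar top z',np.median(k[:,2]),'circle',cv2.minEnclosingCircle((k[np.hypot(k[:,0],k[:,1])<.03][:,:2]*1e3).astype(np.float32)))
w=(hsv[...,2]>110)&(hsv[...,1]<60)&(b[...,2]>.129)&(b[...,2]<.145)&(np.hypot(b[...,0],b[...,1])<.024);k=b[w]
if len(k)>5:
    l=k.mean(0);print('lug',len(k),l*1e3,'deg (about C)',np.degrees(np.arctan2(l[1],l[0])))
E
python3 look.py w2
```

```text
eef [ 0.5891 -0.0209  0.2287] rest check [-0.0001  0.0001 -0.0001]
[319 271]
brass [  8   0  39  31 345] [292.68695652 234.88405797]
brass [ 48   0  33  30 335] [345.09253731 236.3761194 ]
brass [  28   28   34   41 1095] [318.72694064 274.00821918]
cap top z 0.15915061978824982 mean [-0.45779819  0.30302832] circle (-0.9589141011238098, -0.1347997784614563) 10.030771255493164
collar top z 0.13094201904378316 circle ((-0.9527864456176758, -0.3130018711090088), 21.064844131469727)
lug 87 [ 10.89329056   8.75169338 135.65852446] deg (about C) 38.77847122751223
```

```bash
sed -i 's/\[-.002,-.001,-.0015\]/[-.0027,-.0011,-.0014]/' h.py; python3 -c "
from h import *
plan(cur(),at(60,.002),10)"
```

```text
10 rows of [-0.0061, -0.0006, 0.0987, -0.0002, -0.0001, 0.0001]
[ 0.606 -0.015  0.193] [ 0.622 -0.008  0.158]
```

Request:
drive_tool([
  [-0.015, -0.0015, 0.13, 0, 0, 0],
  [-0.015, -0.0015, 0.13, 0, 0, 0],
  [-0.015, -0.0015, 0.13, 0, 0, 0],
  [-0.016, -0.0015, 0.13, 0, 0, 0],
  [0, 0, 0.13, 0, 0, 0],
  [0, 0, 0.13, 0, 0, 0],
  [0, 0, 0.13, 0, 0, 0],
  [0, 0, 0.077, 0, 0, 0],
  [0, 0, 0, 0, 0, 0],
  [0, 0, 0, 0, 0, 0],
])

```text
t: 6.87
eef_pos: [0.6307, -0.0052, 0.1411]
tcp_rot: [2.113, 2.012, 0.713]
wrist_force: [0.3, 0.3, 0.1]
opening: 0.648
finger_force: 0.0
```

Request:
drive_tool([
  [0, 0, 0, 0, 0, 0],
  [0, 0, 0, 0, 0, 0],
  [0, 0, 0, 0, 0, 0],
  [0, 0, 0, 0, 0, 0],
  [0, 0, 0, 0, 0, 0],
  [0, 0, 0, 0, 0, 0],
  [0, 0, 0, 0, 0, 0],
  [0, 0, 0, 0, 0, 0],
  [0, 0, 0, 0, 0, 0],
  [0, 0, 0, 0, 0, 0],
], fingers=0.3)

```text
t: 7.7
eef_pos: [0.6311, -0.0058, 0.1429]
tcp_rot: [2.111, 2.01, 0.714]
wrist_force: [-5.6, -1.3, 4.8]
opening: 0.425
finger_force: 10.0
```

Request:
drive_tool([
  [0, 0, 0, 0, 0, 0.03],
  [0, 0, 0, 0, 0, 0.055],
  [0, 0, 0, 0, 0, 0.055],
  [0, 0, 0, 0, 0, 0.055],
  [0, 0, 0, 0, 0, 0.055],
  [0, 0, 0, 0, 0, 0.055],
  [0, 0, 0, 0, 0, 0.055],
  [0, 0, 0, 0, 0, 0.055],
  [0, 0, 0, 0, 0, 0.055],
  [0, 0, 0, 0, 0, 0.055],
])

```text
t: 8.53
eef_pos: [0.6307, -0.0056, 0.1423]
tcp_rot: [-2.807, -1.014, -0.755]
wrist_force: [-4.8, 0.3, 0.4]
opening: 0.426
finger_force: 10.0
```

Request:
drive_tool([
  [0, 0, 0, 0, 0, 0],
  [0, 0, 0, 0, 0, 0],
  [0, 0, 0, 0, 0, 0],
  [0, 0, 0, 0, 0, 0],
  [0, 0, 0, 0, 0, 0],
  [0, 0, 0, 0, 0, 0],
  [0, 0, 0, 0, 0, 0],
  [0, 0, 0, 0, 0, 0],
  [0, 0, 0, 0, 0, 0],
  [0, 0, 0, 0, 0, 0],
])

```text
t: 9.37
eef_pos: [0.6307, -0.0056, 0.1422]
tcp_rot: [-2.805, -1.023, -0.755]
wrist_force: [-7.3, 0.1, 2.6]
opening: 0.427
finger_force: 10.0
```

```bash
python3 -c "
from h import *
s=read_state();R=cur()[:3,:3];print(R.T@s['wrist_force'],R.T@s['ft_torque'],s['q']); x=bottle().T@R[:,0];print(np.degrees(np.arctan2(x[1],x[0])))"; python3 look.py w3
```

```text
[-3.56387334 -4.35951603 -5.33763614] [ 0.66967047 -0.86491564  0.04983934] [-0.2778217  -0.0601715   1.95038093  0.42500084  0.91798967  0.3898402 ]
13.04514830398623
eef [ 0.6307 -0.0056  0.1422] rest check [-0. -0. -0.]
[315 352]
brass [  19   10   56   39 1799] [316.78765981 338.38243469]
cap top z 0.15819796826725444 mean [7.64592022 1.1709341 ] circle (3.69698166847229, 0.23762178421020508) 8.97093391418457
collar top z 0.13107388025297745 circle ((-0.28544023633003235, 0.8044037222862244), 20.167037963867188)
lug 39 [9.93977990e+00 2.71206388e-03 1.34951860e+02] deg (about C) 0.015633123841587392
```

Request:
drive_tool([
  [0, 0, 0, 0, 0, 0.03],
  [0, 0, 0, 0, 0, 0.03],
  [0, 0, 0, 0, 0, 0.03],
  [0, 0, 0, 0, 0, 0],
  [0, 0, 0, 0, 0, 0],
  [0, 0, 0, 0, 0, 0],
  [0, 0, 0, 0, 0, 0],
  [0, 0, 0, 0, 0, 0],
  [0, 0, 0, 0, 0, 0],
  [0, 0, 0, 0, 0, 0],
])

```text
t: 10.25
eef_pos: [0.6307, -0.0054, 0.142]
tcp_rot: [-2.84, -0.815, -0.739]
wrist_force: [-6.2, -0.8, 2.0]
opening: 0.426
finger_force: 10.0
```

```bash
python3 -c "
from h import *
s=read_state();R=cur()[:3,:3];print(R.T@s['wrist_force'],R.T@s['ft_torque']); x=bottle().T@R[:,0];print(np.degrees(np.arctan2(x[1],x[0])))"; python3 look.py w4
```

```text
[-3.99721024 -2.4591397  -4.60223265] [ 0.5789943  -0.88067626 -0.06878982]
4.9888074854091
eef [ 0.6307 -0.0054  0.142 ] rest check [-0.  0. -0.]
[315 352]
brass [  19   10   56   39 1776] [316.65033784 338.49605856]
cap top z 0.15808941013005584 mean [7.84435954 0.15672322] circle (4.377012252807617, -0.18314123153686523) 8.905045509338379
collar top z 0.13109686604782103 circle ((-0.6743512749671936, 0.5446015000343323), 20.302444458007812)
lug 37 [  9.62142792  -0.18967208 134.68919389] deg (about C) -1.1293544418759807
```

Run:
```python
import cv2,numpy as np
p=cv2.imread('pics/w4.png')[250:400,240:390]
cv2.imwrite('pics/c4.png',np.clip(cv2.resize(p,None,fx=4,fy=4,interpolation=cv2.INTER_CUBIC)*1.4,0,255).astype(np.uint8))
```

```text
(no output)
```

View pics/c4.png

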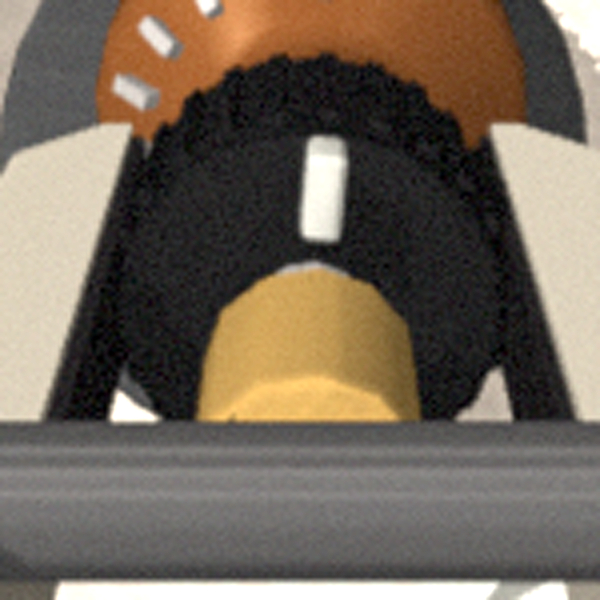

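The lug stayed at 0° while the tool turned 8° further, so the collar is at its stop. I'll re-grip and back off 60°.

Request:
drive_tool([
  [0, 0, 0, 0, 0, 0],
  [0, 0, 0, 0, 0, 0],
  [0, 0, 0, 0, 0, 0],
  [0, 0, 0, 0, 0, 0],
  [0, 0, 0, 0, 0, 0],
  [0, 0, 0, 0, 0, 0],
  [0, 0, 0, 0, 0, 0],
  [0, 0, 0, 0, 0, 0],
  [0, 0, 0, 0, 0, 0],
  [0, 0, 0, 0, 0, 0],
], fingers=0.55)

```text
t: 11.13
eef_pos: [0.6312, -0.0057, 0.1423]
tcp_rot: [-2.841, -0.81, -0.74]
wrist_force: [-0.3, -0.3, 0.2]
opening: 0.551
finger_force: 0.0
```

Request:
drive_tool([
  [0, 0, 0, 0, 0, 0],
  [0, 0, 0, 0, 0, 0],
  [0, 0, 0, 0, 0, 0],
  [0, 0, 0, 0, 0, 0],
  [0, 0, 0, 0, 0, 0],
  [0, 0, 0, 0, 0, 0],
  [0, 0, 0, 0, 0, 0],
  [0, 0, 0, 0, 0, 0],
  [0, 0, 0, 0, 0, 0],
  [0, 0, 0, 0, 0, 0],
], fingers=0.3)

```text
t: 11.97
eef_pos: [0.631, -0.0053, 0.1423]
tcp_rot: [-2.84, -0.81, -0.739]
wrist_force: [-4.1, 2.5, 3.5]
opening: 0.429
finger_force: 10.0
```

Request:
drive_tool([
  [0, 0, 0, 0, 0, -0.0667],
  [0, 0, 0, 0, 0, -0.0667],
  [0, 0, 0, 0, 0, -0.0667],
  [0, 0, 0, 0, 0, -0.0667],
  [0, 0, 0, 0, 0, -0.0667],
  [0, 0, 0, 0, 0, -0.0667],
  [0, 0, 0, 0, 0, -0.0667],
  [0, 0, 0, 0, 0, -0.0667],
  [0, 0, 0, 0, 0, -0.0667],
  [0, 0, 0, 0, 0, -0.0667],
])

```text
t: 12.8
eef_pos: [0.6313, -0.0055, 0.1424]
tcp_rot: [2.01, 2.087, 0.701]
wrist_force: [-0.8, 3.6, 2.1]
opening: 0.424
finger_force: 10.0
```

Request:
drive_tool([
  [0, 0, 0, 0, 0, 0],
  [0, 0, 0, 0, 0, 0],
  [0, 0, 0, 0, 0, 0],
  [0, 0, 0, 0, 0, 0],
  [0, 0, 0, 0, 0, 0],
  [0, 0, 0, 0, 0, 0],
  [0, 0, 0, 0, 0, 0],
  [0, 0, 0, 0, 0, 0],
  [0, 0, 0, 0, 0, 0],
  [0, 0, 0, 0, 0, 0],
])

```text
t: 13.63
eef_pos: [0.6313, -0.0056, 0.1424]
tcp_rot: [2.016, 2.082, 0.701]
wrist_force: [0.1, 5.7, 0.9]
opening: 0.428
finger_force: 10.0
```

```bash
python3 -c "
from h import *
x=bottle().T@cur()[:3,0];print(np.degrees(np.arctan2(x[1],x[0])))"; python3 look.py w5
```

```text
64.81591496794856
eef [ 0.6314 -0.0056  0.1424] rest check [0. 0. 0.]
[317 352]
brass [  18   11   56   38 1760] [317.38806818 338.68352273]
cap top z 0.15793253199842566 mean [3.35301681 6.646313  ] circle (1.8218152523040771, 3.458782434463501) 8.8970308303833
collar top z 0.13101644622328687 circle ((-0.5944414138793945, -0.2223876714706421), 20.086149215698242)
lug 39 [  5.42248104   7.55248332 134.73518152] deg (about C) 54.32266402770605
```

Request:
drive_tool([
  [0, 0, 0, 0, 0, 0],
  [0, 0, 0, 0, 0, 0],
  [0, 0, 0, 0, 0, 0],
  [0, 0, -0.2, 0, 0, 0],
  [0, 0, -0.3, 0, 0, 0],
  [0, 0, -0.3, 0, 0, 0],
  [0, 0, -0.2, 0, 0, 0],
  [0, 0, 0, 0, 0, 0],
  [0, 0, 0, 0, 0, 0],
  [0, 0, 0, 0, 0, 0],
], fingers=0.65)

```text
t: 14.52
eef_pos: [0.5884, -0.0277, 0.229]
tcp_rot: [2.017, 2.082, 0.7]
wrist_force: [-0.1, -0.3, -0.8]
opening: 0.655
finger_force: 0.0
```

```bash
python3 look.py w6
python3 - <<'E'
import cv2,numpy as np
p=cv2.imread('pics/w6.png')[190:315,260:385]
cv2.imwrite('pics/c6.png',np.clip(cv2.resize(p,None,fx=4.6,fy=4.6,interpolation=cv2.INTER_CUBIC)*1.4,0,255).astype(np.uint8))
E
```

```text
eef [ 0.5881 -0.0274  0.2283] rest check [-0.0002  0.0003 -0.0007]
[318 261]
brass [ 10   0  31  32 350] [292.04       225.72285714]
brass [ 42   0  40  35 359] [343.82729805 226.22841226]
brass [  29   27   34   40 1077] [318.76694522 262.94707521]
cap top z 0.15908154668405114 mean [0.16701783 0.33331027] circle (0.020827587693929672, -0.1613742858171463) 10.014629364013672
collar top z 0.13083655170392483 circle ((-0.6876528263092041, 0.7218814492225647), 21.147624969482422)
lug 84 [  7.49206709  12.42841269 135.6319776 ] deg (about C) 58.91768366477894
```

View pics/c6.png

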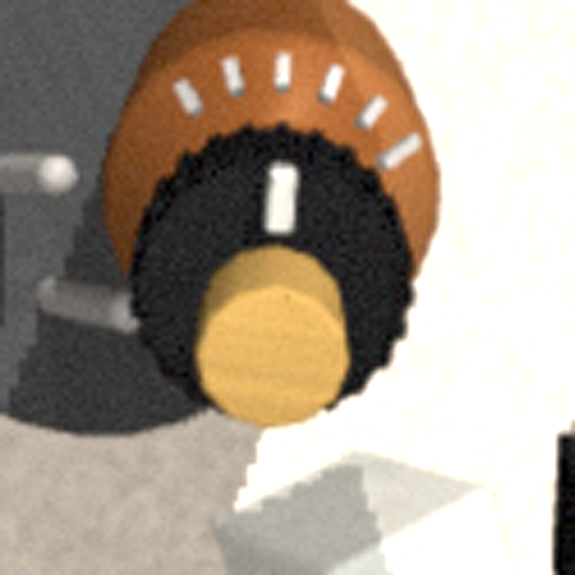

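The lug points at the fourth mark, about 59° off the stop. Now the pump test with the fingers shut.

Request:
drive_tool([
  [0, 0, 0, 0, 0, 0],
  [0, 0, 0, 0, 0, 0],
  [0, 0, 0, 0, 0, 0],
  [0, 0, 0, 0, 0, 0],
  [0, 0, 0, 0, 0, 0],
  [0, 0, 0, 0, 0, 0],
  [0, 0, 0, 0, 0, 0],
  [0, 0, 0, 0, 0, 0],
  [0, 0, 0, 0, 0, 0],
  [0, 0, 0, 0, 0, 0],
], fingers=0)

```text
t: 15.4
eef_pos: [0.5886, -0.0276, 0.2302]
tcp_rot: [2.016, 2.082, 0.701]
wrist_force: [-0.5, -0.2, -1.0]
opening: 0.012
finger_force: 0.0
```

```bash
python3 -c "
from h import *
s=read_state();print(s['opening'],bottle().T@(s['eef_pos']-C))
plan(cur(),at(64.8,.066),10);plan(cur(),at(64.8,.053),10)"
```

```text
0.012188172572577375 [ 0.00133465 -0.00087977  0.10373425]
10 rows of [0.0002, -0.0016, 0.0377, -0.0, -0.0001, 0.0]
[ 0.594 -0.024  0.217] [ 0.6   -0.021  0.203] 
10 rows of [0.0002, -0.0016, 0.0507, -0.0, -0.0001, 0.0]
[ 0.597 -0.023  0.212] [ 0.605 -0.019  0.194]
```

Request:
drive_tool([
  [0, -0.003, 0.07, 0, 0, 0],
  [0, -0.003, 0.07, 0, 0, 0],
  [0, -0.003, 0.07, 0, 0, 0],
  [0, -0.003, 0.07, 0, 0, 0],
  [0, -0.004, 0.07, 0, 0, 0],
  [0, 0, 0.05, 0, 0, 0],
  [0, 0, 0.03, 0, 0, 0],
  [0, 0, 0.03, 0, 0, 0],
  [0, 0, 0.03, 0, 0, 0],
  [0, 0, 0.02, 0, 0, 0],
])

```text
t: 16.23
eef_pos: [0.6078, -0.017, 0.1872]
tcp_rot: [2.015, 2.086, 0.698]
wrist_force: [-61.0, -11.6, 52.0]
opening: 0.006
finger_force: 37.2
```

Request:
drive_tool([
  [0, 0, 0, 0, 0, 0],
  [0, 0, 0, 0, 0, 0],
  [0, 0, 0, 0, 0, 0],
  [0, 0, 0, 0, 0, 0],
  [0, 0, 0, 0, 0, 0],
  [0, 0, 0, 0, 0, 0],
  [0, 0, 0, 0, 0, 0],
  [0, 0, 0, 0, 0, 0],
  [0, 0, 0, 0, 0, 0],
  [0, 0, 0, 0, 0, 0],
])

```text
t: 17.07
eef_pos: [0.6075, -0.017, 0.1874]
tcp_rot: [2.015, 2.086, 0.698]
wrist_force: [-44.0, -7.0, 35.6]
opening: 0.006
finger_force: 25.7
```

```bash
python3 -c "
from h import *
s=read_state();print(bottle().T@(s['eef_pos']-C),bottle().T@s['wrist_force'])"
```

```text
[-1.50429259e-04 -5.90793557e-05  5.58670858e-02] [-20.10597478  13.72963893  51.59578717]
```

The pump is fully down: the tool stops at h = 55.9 mm, against the 56 mm expected. Now I'll lift clear.

Request:
drive_tool([
  [0, 0, -0.03, 0, 0, 0],
  [0, 0, -0.05, 0, 0, 0],
  [0, 0, -0.1, 0, 0, 0],
  [0, 0, -0.15, 0, 0, 0],
  [0, 0, -0.2, 0, 0, 0],
  [0, 0, -0.1, 0, 0, 0],
  [0, 0, 0, 0, 0, 0],
  [0, 0, 0, 0, 0, 0],
  [0, 0, 0, 0, 0, 0],
  [0, 0, 0, 0, 0, 0],
])

```text
t: 17.9
eef_pos: [0.5817, -0.0298, 0.2385]
tcp_rot: [2.018, 2.083, 0.7]
wrist_force: [-0.4, 0.4, 0.6]
opening: 0.003
finger_force: 0.0
```

```bash
python3 look.py w7; python3 -c "
from h import *
print(read_state()['wrist_force'])"
```

```text
eef [ 0.5817 -0.0298  0.2385] rest check [-0.  0.  0.]
[321 256]
brass [ 10   0  70  35 800] [319.81625 221.46375]
brass [ 30  28  33  38 976] [321.67315574 257.60860656]
cap top z 0.15901475598553708 mean [0.12924723 0.31249778] circle (-0.22206604480743408, 0.0017459157388657331) 10.094951629638672
collar top z 0.1308427554666444 circle ((-0.637904942035675, 0.337150901556015), 20.946533203125)
lug 86 [  7.55562535  10.04379399 135.10448499] deg (about C) 53.047024934018886
[-0.4584588  -0.73376881  1.29838492]
```

Run:
```python
import cv2,numpy as np
p=cv2.imread('pics/w7.png')[190:315,260:385]
cv2.imwrite('pics/c7.png',np.clip(cv2.resize(p,None,fx=4.6,fy=4.6,interpolation=cv2.INTER_CUBIC)*1.4,0,255).astype(np.uint8))
```

```text
(no output)
```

View pics/c7.png

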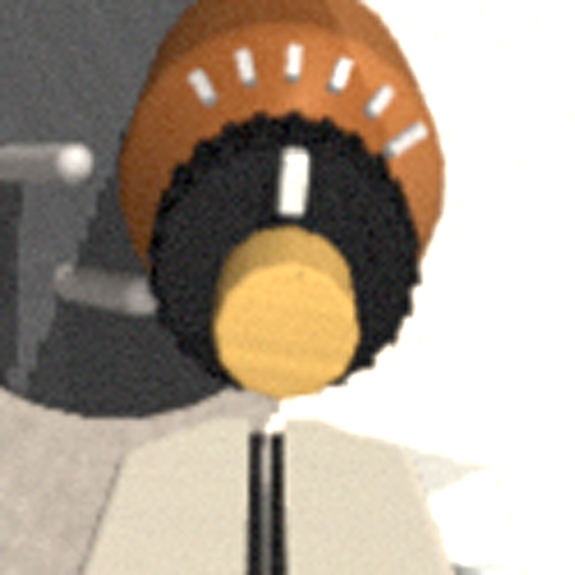

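The lug still points at the fourth mark (the lower figure came from stray pixels in the mask). The cap is up and the fingers are clear, so I'm handing in.

```bash
python3 -c "
from bench import manip
print(manip.close_job())"
```

```text
the job is handed in; nothing more can be done
None
```

I handed the job in with no verdict returned: the collar went to its stop and back three clicks (lug on the fourth mark, about 59°), the pump was pressed fully down (peak wrist force about 81 N of the 120 N limit) and rose again, and I saw nothing else touched.

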